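# Open the spares case

## Task

Open the wooden spares case on the bench: turn both steel turn buttons fully aside so that neither overlaps the plywood panel, then lift the panel straight out by its wooden grip. Lay it flat, grip upwards, in the middle of the black rubber mat, setting it down rather than dropping it, and leave the pliers, tape roll, tape measure and glue bottle behind the work where they are.

Things in the scene. Friction and masses are not known exactly. Their poses are not given: they have to be found in the camera images.
- case: fixed wooden case, 146 mm (its x) by 222 mm (y), 40 mm high; origin at the centre of its underside on the bench, z up. The rim is 20 mm wide on the long sides, 48 mm at the y ends, which carry the turn buttons; opening 106 mm (x) by 126 mm (y) with a ledge 10 mm below the rim's top that carries the panel
- panel: loose plywood panel, 100 mm (its x) by 120 mm (y) by 8 mm, 0.17 to 0.35 kg; origin at the centre of its underside, z up. It lies on the ledge in the case, 3 mm clear all round, top 2 mm below the rim's, axes along the case's. On its middle stands a wooden grip bar 70 mm long (x), 16 mm wide (y), rising 30 mm above the panel
- panel_grip (a point): centre of the top of the panel's wooden grip bar, 38 mm above the panel's underside; axes as the panel's
- button_left (a joint): left turn button (at the case's +y end). 0: its long arm points at the panel's middle, holding it down; positive is counter-clockwise from above. Turns either way to stops at +1.6 and -1.6 rad; starts within 0.35 of 0. It overlaps the panel until about 1.02 rad either way; beyond 1.05 counts as aside. Stiff pivot (0.06 N m), stays where left
- button_right (a joint): right turn button (at the case's -y end). 0: its long arm points at the panel's middle, holding it down; positive is counter-clockwise from above. Turns either way to stops at +1.6 and -1.6 rad; starts within 0.35 of 0. It overlaps the panel until about 1.02 rad either way; beyond 1.05 counts as aside. Stiff pivot (0.06 N m), stays where left
- button_left_pivot (a point): top of the left turn button at its pivot, 87 mm from the case's middle along its +y, 56 mm above the bench. The button is a steel bar with round ends, 14 mm wide, 14 mm thick, 52 mm long: 34 mm from pivot over the panel, 18 mm the other way; underside 2 mm above the rim. The point turns with it; its axes equal the case's at joint 0
- button_right_pivot (a point): top of the right turn button at its pivot, 87 mm from the case's middle along its -y, 56 mm above the bench. The button is a steel bar with round ends, 14 mm wide, 14 mm thick, 52 mm long: 34 mm from pivot over the panel, 18 mm the other way; underside 2 mm above the rim. The point turns with it; its axes equal the case's at joint 0
- mat: black ribbed rubber mat fixed flat on the bench, 160 mm (its x) by 200 mm (its y), 4 mm thick; origin at the centre of its underside, z up
- pliers: pliers with blue handles lying on the bench behind the work, 187 x 65 x 15 mm; origin at the centre of the underside; bystander
- tape_roll: roll of black tape lying flat behind the work, 68 mm across, 19 mm high; origin at the centre of the underside; bystander
- tape_measure: orange tape measure standing behind the work, 36 x 78 x 64 mm; origin at the centre of the underside; bystander
- glue_bottle: squeeze bottle with a red pointed nozzle, 47 mm across, 168 mm high, standing far back under the upper ledge; origin at the centre of the underside; bystander

How it is judged:
On the way, in this order (a step that is already met when the one before it is completed fails the run):
1. both turn buttons are turned clear of the panel (more than 1.05 rad either way) while the panel still lies in the case ((value of joint button_left above 1.05 rad or value of joint button_left below -1.05 rad) and (value of joint button_right above 1.05 rad or value of joint button_right below -1.05 rad) and z of panel in the frame of case below 0.036 m), for 0.2 s.
2. the panel is lifted out, its underside clear of the rim, with both buttons still aside ((value of joint button_left above 1.05 rad or value of joint button_left below -1.05 rad) and (value of joint button_right above 1.05 rad or value of joint button_right below -1.05 rad) and z of panel in the frame of case above 0.045 m), for 0.1 s.
At the end, for the whole second after the job is handed in: Both buttons are turned over 1.05 rad either way; the panel rests on the mat, grip up, tilted under 0.08 rad, its centre within 45 mm (mat x) and 50 mm (mat y) of the mat's centre, its underside less than 10 mm above the mat's underside (mat: 4 mm) ((value of joint button_left above 1.05 rad or value of joint button_left below -1.05 rad) and (value of joint button_right above 1.05 rad or value of joint button_right below -1.05 rad) and x of panel in the frame of mat between -0.045 and 0.045 m and y of panel in the frame of mat between -0.05 and 0.05 m and z of panel in the frame of mat below 0.01 m and angle between panel's own z axis and vertical below 0.08 rad and linear speed of panel below 0.02 m/s); the robot touches nothing.
It fails at once if the pliers is moved more than 30 mm (distance of pliers from where it was at the start of the episode above 0.03 m).
It fails at once if the tape roll is moved more than 30 mm (distance of tape_roll from where it was at the start of the episode above 0.03 m).
It fails at once if the tape measure is moved more than 30 mm (distance of tape_measure from where it was at the start of the episode above 0.03 m).
It fails at once if the glue bottle is moved more than 30 mm (distance of glue_bottle from where it was at the start of the episode above 0.03 m).
It fails at once if the panel is let go with its underside more than 75 mm above the bench (height (world z) of panel above 0.075 m and contact force between the fingers and panel below 0.1 N).
It also fails if it takes over 69 s, if anything falls off the work surface, if the arm or the gripper's body presses on something with over 40 N, if the wrist force passes 120 N, or if a joint passes its speed limit or range.

## Robot

A 6-joint arm with a two-finger parallel gripper is mounted at the origin on a cart in front of the work surface, level with it; the furniture and walls round the work are solid. World frame = base frame: x ahead of the robot, y to its left, z up, the work surface at z = 0. Lengths are in m, angles in rad, forces in N, time in s.
With the tool pointing down it reaches from about 0.375 to 0.9 m from the base axis. Payload 3.1 kg.
Tool frame: the origin (TCP) lies on the centre line of the jaws, within the pads' length; the fingertips stand 22 mm ahead of it and the grasp point (between the pads) lies 3 mm ahead of it; z points along the fingers, y is the line along which they close (so a half turn about z gives the same grasp; the last joint's range is limited). The gripper opens to 85 mm and grips with 20 to 120 N. Pads are 22 mm wide; open, the fingers measure 114 mm over their backs; the gripper's body (76 mm by 85 mm) begins 54 mm behind the grasp point. The pads swing forward as they close: fully open they stand 13 mm farther back than shut.
Start: joints at [-1.337, 0.527, 1.433, -0, 1.181, -0.178], TCP at [0.251, -0.572, 0.253] pointing down, gripper open.
Joint ranges: [-3.08, 3.08], [-0.75, 2.2], [0.22, 2.44], [-1.43, 4.57], [0, 2.65], [-2.85, 2.85]. Speed limits (rad/s): [2.79, 2.79, 3.14, 3.14, 3.14, 3.14].

## Interface

Orientations are given as a unit quaternion [x, y, z, w].
In Python, from station import manip, cams gives the robot as it stands (manip), with the cameras (cams).
- The arm moves only by the shell command python3 drive.py 'ROWS' [FORCE]. ROWS is rows parted by semicolons, their numbers by spaces, 1 to 20 of them, each of 5 numbers: dx, dy, dz in m, then a turn about the tool's z in rad, then the opening from 0.0 (shut) to 1.0 (fully open); each row is the pose to reach, as a shift and turn from the pose commanded when the command began, along the tool's axes at that moment; what a row does not reach only later rows make up. A row lasts 1/10 s, in which the tool goes at most 0.05 m and 0.15 rad, less where a joint would pass 70% of its speed; a pose out of reach is approached as far as the arm can. The fingers move at their own pace and stop on an object; FORCE is the grip in N (left out, the last holds). Time passes only in rows, so rows that do not move let the fingers close. It prints the time, the measured TCP pose, the force, the opening and the grip force at its end.
- manip.sense(): the state, without advancing time (a new reading comes with each control period).
- cams.snapshot(name): name is "scene" or "top"; returns a dict with "pixels" (420x560x3 uint8, red, green, blue), "range_z" (420x560 float32, m along the optical axis (not along the pixel's ray), 0 where there is no reading), "fov_y" (degrees; the focal length in pixels is half the picture's height over the tangent of half this angle, whatever the lens; pixels are square), "cx", "cy" (the principal point, pixels), "R" (3x3) and "t" (3): a world point X has camera coordinates R X + t. Camera axes: x right, y down, z forward; pixel columns grow to the right and rows downward; lengths in m; the calibration is good to about 2 mm. A picture is of the moment at which its call begins.
- manip.sign_off(): hands the job in; it is judged then, once.
The state is a dict: "t": time; "q": joint angles; "qd": joint speeds; "tau": joint torques, N m; "tcp_pos": TCP position; "tool_rot": TCP orientation; "force": force on the tool from outside, world axes, zero at the start; "ft_torque": the same for the moment, N m; "finger_gap": opening from 0.0 (shut) to 1.0 (fully open); "gripper_force": force on a finger pad.
Only numpy, scipy, OpenCV 4.12 (cv2) and the standard library are available. Lean on these libraries where they do the work, as an engineer would, in place of code of your own. Each camera call takes 0.05 s, during which the arm holds its last target. There are 200 camera calls.

## Working session

There is one attempt and no reset: what is moved stays moved. The work goes in short steps, Python scripts to look and compute and a shell command to move; the robot and the scene stay as the last step left them, time stands still between calls to the robot, and variables do not carry over. Pictures are saved under pics/ and viewed, at most 10 in all, crops included, and the job is handed in when it is done.

```bash
ls; mkdir -p pics
python3 - <<'E'
from station import manip, cams
import cv2,numpy as np
for n in("scene","top"):
    s=cams.snapshot(n); cv2.imwrite(f"pics/{n}0.png",s["pixels"][:,:,::-1]); print(n,s["fov_y"],s["cx"],s["cy"],s["R"],s["t"])
    np.savez(f"{n}0.npz",**s)
s=manip.sense();print(s["tcp_pos"],s["tool_rot"],s["finger_gap"],s["t"])
E
```

```text
drive.py
pics
station.py
scene 56.2744212017482 283.3301694208805 205.5556447861812 [[-0.83077746 -0.55625975  0.01959328]
 [-0.23593241  0.32004731 -0.91755415]
 [ 0.50412767 -0.766906   -0.39712779]] [0.52481301 0.16969256 0.76448171]
top 48.1330337962329 279.7575827347771 206.64234204383303 [[ 0.01977384 -0.99740829  0.06917879]
 [-0.98298401 -0.03203321 -0.18087652]
 [ 0.18262376 -0.06442502 -0.98106981]] [0.10268304 0.57843413 0.98808646]
[ 0.25061829 -0.5718883   0.25239251] [ 9.78769618e-01  2.04961053e-01 -4.42186405e-05 -1.00012931e-03] 1.0033484375086417 0.1
```

View pics/scene0.png

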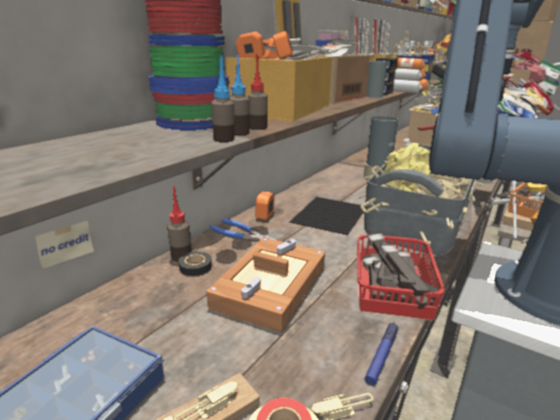

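View pics/top0.png

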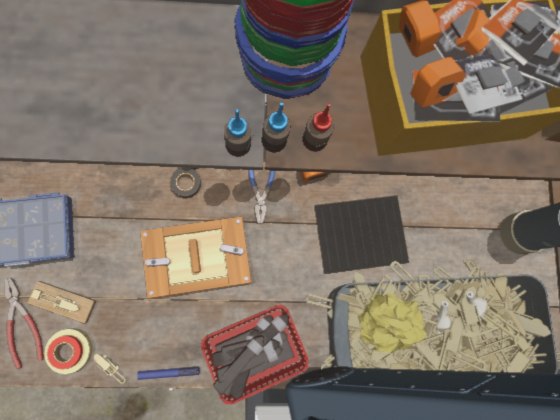

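The scene view shows the case at about (268,280) and the mat at (328,214). The top view shows the case at (195,258), with buttons at about (158,262) and (232,250), and the mat at (361,234). Next I'll enlarge these areas.

Run:
```python
import cv2
a=cv2.imread("pics/top0.png")[205:305,130:262];b=cv2.imread("pics/scene0.png")[230:330,200:332]
for n,c in(("a",a),("b",b)):
    c=cv2.resize(c,None,fx=6,fy=6,interpolation=cv2.INTER_CUBIC)
    cv2.imwrite(f"pics/c{n}.png",c)
```

```text
(no output)
```

View pics/ca.png

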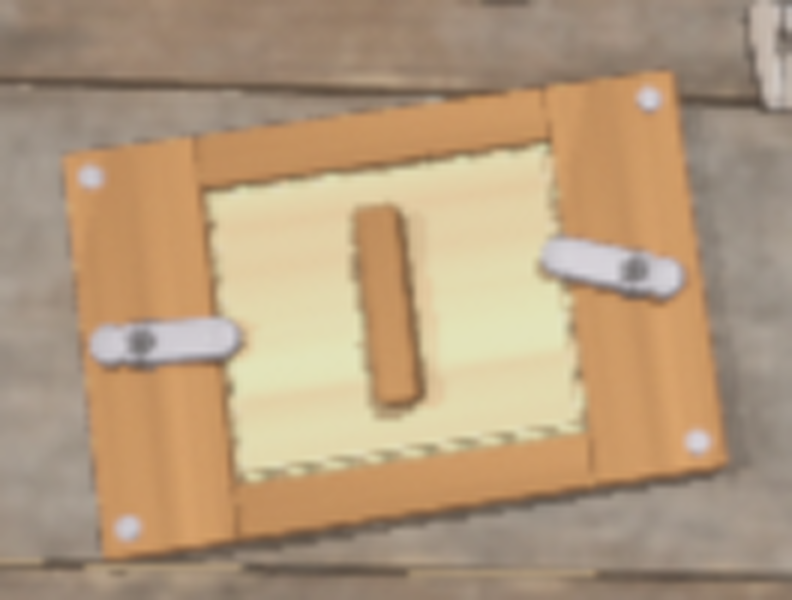

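View pics/cb.png

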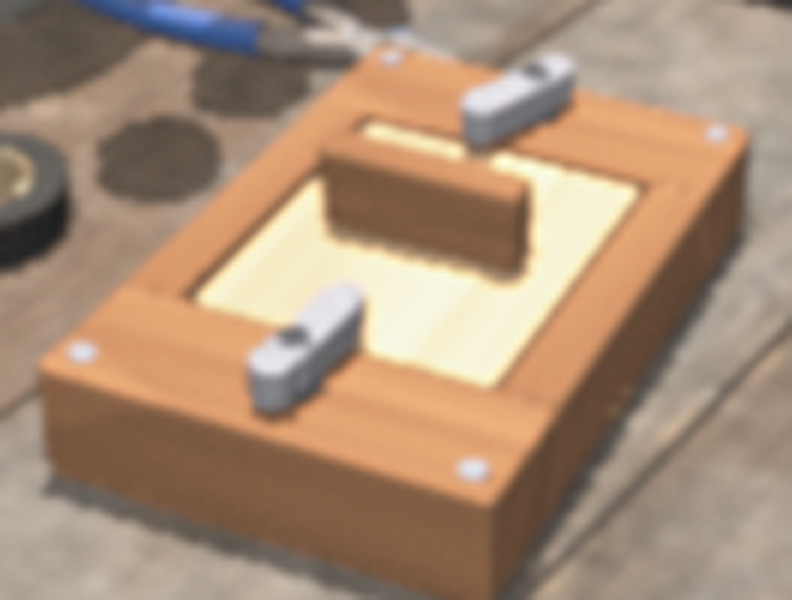

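The crops give matching points in both views: screws, pivots at (141,342)/(634,270) in the top crop and (293,335)/(538,70) in the scene crop, the grip top centre, and the button tips. I'll triangulate those.

```bash
cat > h.py <<'E'
import numpy as np,cv2
def P(s):
    f=210/np.tan(np.radians(float(s["fov_y"]))/2)
    return np.array([[f,0,s["cx"]],[0,f,s["cy"]],[0,0,1]])@np.c_[s["R"],s["t"]]
def tri(A,B,a,b):
    X=cv2.triangulatePoints(A,B,np.array(a,float).reshape(2,1),np.array(b,float).reshape(2,1))[:,0]
    X=X[:3]/X[3]; e=[np.linalg.norm((p@np.r_[X,1])[:2]/(p@np.r_[X,1])[2]-u) for p,u in((A,a),(B,b))]
    return X,max(e)
def onz(p,u,z):
    H=np.c_[p[:,0],p[:,1],p[:,2]*z+p[:,3]]; x=np.linalg.solve(H,[*u,1]); return x[:2]/x[2]
E
python3 - <<'E'
from h import *
A=P(np.load("top0.npz"));B=P(np.load("scene0.npz"))
np.set_printoptions(precision=4,suppress=True)
ta=lambda u:(130+(u[0]+.5)/6-.5,205+(u[1]+.5)/6-.5)
tb=lambda u:(200+(u[0]+.5)/6-.5,230+(u[1]+.5)/6-.5)
D=dict(TL=((91,177),(82,352)),TR=((649,98),(392,57)),BL=((127,527),(473,469)),BR=((697,441),(717,132)),
 pL=((141,342),(293,335)),pR=((634,270),(538,70)),grip=((390,303),(425,165)))
X={}
for k,(a,b) in D.items():
    X[k],e=tri(A,B,ta(a),tb(b));print(k,X[k],e)
v=X["pL"]-X["pR"];print("len",np.linalg.norm(v),"case yaw pivots",np.arctan2(-v[0],v[1]))
for a,b in(("TL","TR"),("BL","BR")):
    v=X[a]-X[b];print(np.arctan2(-v[0],v[1]))
S=np.mean([X[k] for k in("TL","TR","BL","BR")],0);print("centre",S,(X["pL"]+X["pR"])/2)
for n,t,q,w in(("L",(240,338),(91,345),0),("R",(542,255),(684,280),np.pi)):
    a,b=onz(A,ta(t),.056),onz(A,ta(q),.056);v=a-b;print(n,a,b,np.linalg.norm(v),"dir",np.arctan2(v[1],v[0]))
print("grip ends",onz(A,ta((379,205)),.068),onz(A,ta((401,404)),.068))
m=[onz(A,u,.004) for u in((316,204),(401,196),(408,264),(323,273))];print("mat",m,np.mean(m,0))
for p in m:
    u=B@np.r_[p,.004,1];print(u[:2]/u[2])
from station import manip, cams
s=manip.sense()
from scipy.spatial.transform import Rotation as R
print(R.from_quat(s["tool_rot"]).as_matrix())
E
```

```text
TL [0.5078 0.4085 0.038 ] 0.008435966934430284
TR [0.5422 0.2089 0.0383] 0.3023768271009032
BL [0.3837 0.387  0.0381] 0.2657939446410044
BR [0.4182 0.1874 0.0385] 0.18935556146346108
pL [0.4482 0.3837 0.0539] 0.08201207181428172
pR [0.4773 0.2116 0.0548] 0.3715936368456263
grip [0.4635 0.2968 0.0626] 0.2038919174488615
len 0.17449929227636504 case yaw pivots 0.16808005877183574
0.170859351460811
0.17081450550618157
centre [0.463  0.2979 0.0382] [0.4627 0.2976 0.0544]
L [0.4502 0.349 ] [0.4465 0.4004] 0.05148741137552025 dir -1.498837844527252
R [0.4822 0.2447] [0.4746 0.1939] 0.051308971924460975 dir 1.4222836945138666
grip ends [0.4971 0.3017] [0.428  0.2904]
mat [array([0.5929, 0.0307]), array([ 0.6188, -0.171 ]), array([ 0.4597, -0.183 ]), array([0.4347, 0.0139])] [ 0.5265 -0.0773]
[289.08   219.1549]
[317.8205 194.257 ]
[368.0254 205.2161]
[346.4104 233.0039]
[[ 0.916   0.4012 -0.0005]
 [ 0.4012 -0.916   0.0019]
 [ 0.0003 -0.002  -1.    ]]
```

Run:
```python
import numpy as np
np.set_printoptions(precision=2,suppress=True,linewidth=150)
H=np.zeros((8,12))
for n in("top","scene"):
    s=np.load(n+"0.npz");d=s["range_z"];f=210/np.tan(np.radians(float(s["fov_y"]))/2)
    v,u=np.mgrid[:420,:560];c=np.stack([(u-s["cx"])/f*d,(v-s["cy"])/f*d,d],-1)[d>0]
    X=(c-s["t"])@s["R"]
    i=((X[:,0]-.2)/.07).astype(int);j=((X[:,1]+.65)/.1).astype(int)
    k=(X[:,0]>.2)&(X[:,1]>-.65)&(i<8)&(j<12)
    np.maximum.at(H,(i[k],j[k]),X[k,2])
print("rows x=.2+.07i, cols y=-.65+.1j\n",H)
```

```text
rows x=.2+.07i, cols y=-.65+.1j
 [[0.54 0.54 0.54 0.18 0.18 0.59 0.58 0.43 0.08 0.07 0.02 0.05]
 [0.   0.01 0.16 0.19 0.56 0.65 0.58 0.09 0.09 0.07 0.01 0.05]
 [0.   0.01 0.15 0.17 0.21 0.23 0.21 0.11 0.07 0.05 0.05 0.04]
 [0.16 0.01 0.15 0.15 0.15 0.16 0.15 0.01 0.06 0.07 0.06 0.01]
 [0.18 0.21 0.21 0.01 0.01 0.01 0.01 0.01 0.06 0.07 0.04 0.01]
 [0.24 0.24 0.25 0.25 0.25 0.25 0.25 0.25 0.25 0.25 0.25 0.25]
 [0.39 0.44 0.44 0.4  0.43 0.46 0.4  0.41 0.41 0.25 0.25 0.25]
 [0.42 0.45 0.44 0.42 0.45 0.46 0.4  0.54 0.53 0.25 0.25 0.25]]
```

```bash
python3 drive.py '0 0 -0.05 0 0.35;0 0 -0.05 0 0.35;0.331 -0.207 -0.05 0 0.35;0.331 -0.207 -0.05 0 0.35;0.331 -0.207 -0.05 0 0.35;0.331 -0.207 -0.05 0 0.35;0.331 -0.207 -0.05 0 0.35;0.331 -0.207 -0.05 -0.3 0.35;0.331 -0.207 -0.05 -0.3 0.35;0.331 -0.207 -0.05 -0.3 0.35' 20
```

```text
t: 1.1
tcp_pos: [0.4718, -0.2475, 0.3032]
tool_rot: [0.937, 0.351, 0.0, -0.0]
force: [0.1, -0.1, -0.4]
finger_gap: 0.345
gripper_force: 0.0
```

```bash
python3 drive.py '0.397 -0.492 0 -0.926 0.35;0.397 -0.492 0 -0.926 0.35;0.397 -0.492 0 -0.926 0.35;0.397 -0.492 0 -0.926 0.35;0.397 -0.492 0 -0.926 0.35;0.397 -0.492 0 -0.926 0.35;0.397 -0.492 0 -0.926 0.35;0.397 -0.492 0 -0.926 0.35;0.397 -0.492 0 -0.926 0.35;0.397 -0.492 0 -0.926 0.35;0.397 -0.492 0 -0.926 0.35;0.397 -0.492 0 -0.926 0.35;0.397 -0.492 0 -0.926 0.35;0.397 -0.492 0 -0.926 0.35;0.397 -0.492 0.05 -0.926 0.35;0.397 -0.492 0.1 -0.926 0.35;0.397 -0.492 0.15 -0.926 0.35;0.397 -0.492 0.19 -0.926 0.35;0.397 -0.492 0.19 -0.926 0.35'
python3 - <<'E'
from station import manip, cams
import cv2
from scipy.spatial.transform import Rotation as R
s=manip.sense();print(s["q"].round(3) if hasattr(s["q"],"round") else s["q"]);print(R.from_quat(s["tool_rot"]).as_matrix().round(4))
p=cams.snapshot("scene")["pixels"][210:330,190:350,::-1]
cv2.imwrite("pics/s1.png",cv2.resize(p,None,fx=5,fy=5,interpolation=cv2.INTER_CUBIC))
E
```

```text
t: 3.0
tcp_pos: [0.4457, 0.3784, 0.1077]
tool_rot: [0.683, 0.73, -0.007, -0.002]
force: [-0.6, -1.2, -0.7]
finger_gap: 0.347
gripper_force: 0.0
[ 0.513  0.677  1.642 -0.     0.837  0.446]
[[-0.067   0.9977 -0.012 ]
 [ 0.9977  0.0669 -0.0072]
 [-0.0064 -0.0125 -0.9999]]
```

View pics/s1.png

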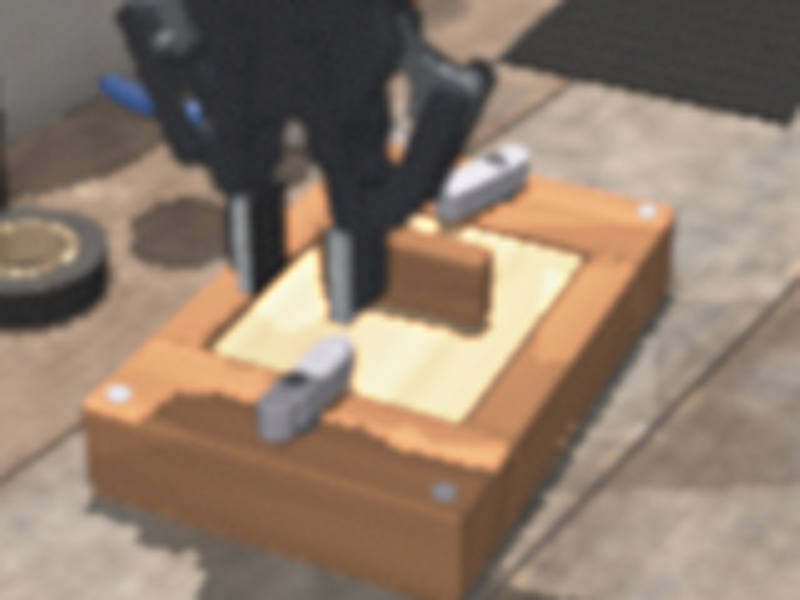

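The fingers hang above the left button with tips at about (345,315) and (250,290) in the crop, aligned to straddle the bar. I'll let it settle before going down.

```bash
python3 drive.py '0 0 0 0 0.35;0 0 0 0 0.35;0 0 0 0 0.35'; python3 -c "
from station import manip, cams
from scipy.spatial.transform import Rotation as R
import numpy as np
s=manip.sense();M=R.from_quat(s['tool_rot']).as_matrix();print(M.round(4));print(s['tcp_pos'],M.T@(np.array([.4482,.384,.072])-s['tcp_pos']))"
```

```text
t: 3.35
tcp_pos: [0.4509, 0.3825, 0.1159]
tool_rot: [0.683, 0.731, 0.002, 0.001]
force: [-0.5, -0.4, 0.3]
finger_gap: 0.35
gripper_force: 0.0
[[-0.0679  0.9977  0.0044]
 [ 0.9977  0.0679  0.0025]
 [ 0.0022  0.0045 -1.    ]]
[0.45090981 0.38247132 0.11593152] [ 0.00161455 -0.00279958  0.04392282]
```

```bash
python3 drive.py '0.001 -0.0025 0.02 0 0.35;0.001 -0.0025 0.035 0 0.35;0.001 -0.0025 0.042 0 0.35;0.001 -0.0025 0.046 0 0.35;0.001 -0.0025 0.048 0 0.35;0.001 -0.0025 0.048 0 0.35;0.001 -0.0025 0.048 0 0.35'
python3 drive.py '0 0 0 0 0.1;0 0 0 0 0.1;0 0 0 0 0.1;0 0 0 0 0.1;0 0 0 0 0.1;0 0 0 0 0.1' 20
python3 - <<'E'
from station import manip, cams
import cv2
p=cams.snapshot("scene")["pixels"][230:330,200:332,::-1]
cv2.imwrite("pics/s2.png",cv2.resize(p,None,fx=5,fy=5,interpolation=cv2.INTER_CUBIC))
E
```

```text
t: 4.05
tcp_pos: [0.4473, 0.3828, 0.0657]
tool_rot: [0.683, 0.731, 0.0, 0.0]
force: [-0.0, 0.2, -0.0]
finger_gap: 0.352
gripper_force: 0.0
t: 4.65
tcp_pos: [0.4472, 0.3827, 0.0658]
tool_rot: [0.683, 0.731, 0.0, 0.0]
force: [-0.2, 0.2, 5.3]
finger_gap: 0.155
gripper_force: 24.2
```

View pics/s2.png

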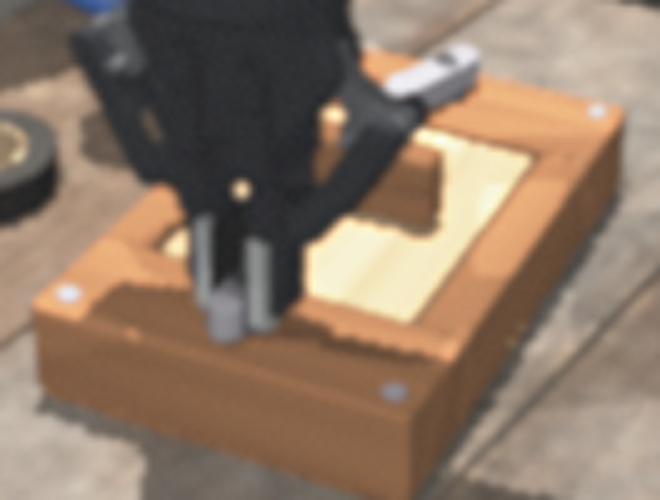

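The bar's tail shows between the fingers at crop (228,310), and the opening of 0.155 (13 mm) matches the button's width. I'll ease up 1 mm and turn.

```bash
python3 drive.py '0 0 -0.0015 0 0.1;0 0 -0.0015 0.1 0.1;0 0 -0.0015 0.2 0.1;0 0 -0.0015 0.3 0.1;0 0 -0.0015 0.4 0.1'
python3 drive.py '0 0 0 0.1 0.1;0 0 0 0.2 0.1;0 0 0 0.3 0.1;0 0 0 0.4 0.1;0 0 0 0.5 0.1;0 0 0 0.6 0.1;0 0 0 0.7 0.1;0 0 0 0.8 0.1;0 0 0 0.88 0.1;0 0 0 0.88 0.1;0 0 0 0.88 0.1'
```

```text
t: 5.2
tcp_pos: [0.4466, 0.3828, 0.0659]
tool_rot: [0.815, 0.579, -0.0, -0.0]
force: [0.3, 2.6, -2.6]
finger_gap: 0.154
gripper_force: 23.3
t: 6.3
tcp_pos: [0.4458, 0.3836, 0.0659]
tool_rot: [0.984, 0.178, -0.001, -0.001]
force: [-2.2, 4.7, -3.5]
finger_gap: 0.157
gripper_force: 23.1
```

```bash
python3 drive.py '0 0 0 0 0.35;0 0 0 0 0.35;0 0 0 0 0.35;0 0 -0.03 0 0.35;0 0 -0.06 0 0.35;-0.01 0.045 -0.06 -0.15 0.35;-0.02 0.09 -0.06 -0.3 0.35;-0.025 0.13 -0.06 -0.45 0.35;-0.0316 0.1718 -0.06 -0.6 0.35;-0.0316 0.1718 -0.06 -0.75 0.35;-0.0316 0.1718 -0.06 -0.9 0.35;-0.0316 0.1718 -0.06 -1.064 0.35;-0.0316 0.1718 -0.06 -1.064 0.35;-0.0316 0.1718 -0.06 -1.064 0.35;-0.0316 0.1718 -0.06 -1.064 0.35'; python3 -c "
from station import manip, cams
from scipy.spatial.transform import Rotation as R
import numpy as np
s=manip.sense();M=R.from_quat(s['tool_rot']).as_matrix();print(M.round(4));print(s['tcp_pos'],M.T@(np.array([.4773,.2118,.0675])-s['tcp_pos']))"
```

```text
t: 7.8
tcp_pos: [0.4778, 0.2105, 0.127]
tool_rot: [0.758, 0.652, 0.0, 0.0]
force: [-0.4, 0.2, -1.1]
finger_gap: 0.35
gripper_force: 0.0
[[ 1.487e-01  9.889e-01  2.000e-04]
 [ 9.889e-01 -1.487e-01 -1.000e-04]
 [-0.000e+00  2.000e-04 -1.000e+00]]
[0.47776588 0.21045711 0.12695385] [ 0.00126023 -0.00067266  0.05945368]
```

```bash
python3 drive.py '0.001 0 0.03 0 0.35;0.001 0 0.045 0 0.35;0.001 0 0.054 0 0.35;0.001 0 0.059 0 0.35;0.001 0 0.059 0 0.35;0.001 0 0.059 0 0.35;0.001 0 0.059 0 0.1;0.001 0 0.059 0 0.1;0.001 0 0.059 0 0.1;0.001 0 0.059 0 0.1;0.001 0 0.059 0 0.1'
```

```text
t: 8.9
tcp_pos: [0.4767, 0.2118, 0.0685]
tool_rot: [0.758, 0.653, -0.001, -0.001]
force: [-3.2, 1.0, 6.0]
finger_gap: 0.156
gripper_force: 23.0
```

```bash
python3 drive.py '0 0 -0.001 0.1 0.1;0 0 -0.001 0.2 0.1;0 0 -0.001 0.3 0.1;0 0 -0.001 0.4 0.1;0 0 -0.001 0.5 0.1;0 0 -0.001 0.6 0.1;0 0 -0.001 0.7 0.1;0 0 -0.001 0.8 0.1;0 0 -0.001 0.9 0.1;0 0 -0.001 1.0 0.1;0 0 -0.001 1.08 0.1;0 0 -0.001 1.08 0.1;0 0 -0.001 1.08 0.1'
python3 drive.py '0 0 0 0 0.4;0 0 0 0 0.4;0 0 0 0 0.4;0 0 -0.03 0 0.4;0 0 -0.06 0 0.4;0 0 -0.08 0 0.4;0 0 -0.08 0 0.4;0 0 -0.08 0 0.4;0 0 -0.08 0 0.4'
python3 - <<'E'
from station import manip, cams
import cv2
s=cams.snapshot("scene")["pixels"][220:330,200:340,::-1];t=cams.snapshot("top")["pixels"][205:315,130:270,::-1]
cv2.imwrite("pics/s3.png",cv2.resize(cv2.hconcat([s.copy(),t.copy()]),None,fx=2.8,fy=2.8,interpolation=cv2.INTER_CUBIC))
E
```

```text
t: 10.2
tcp_pos: [0.4759, 0.2123, 0.0686]
tool_rot: [0.985, 0.17, -0.002, -0.001]
force: [-4.2, 4.5, -1.6]
finger_gap: 0.156
gripper_force: 22.3
t: 11.1
tcp_pos: [0.4772, 0.2113, 0.1479]
tool_rot: [0.985, 0.17, -0.001, 0.0]
force: [-0.1, 0.2, 0.6]
finger_gap: 0.395
gripper_force: 0.0
```

View pics/s3.png

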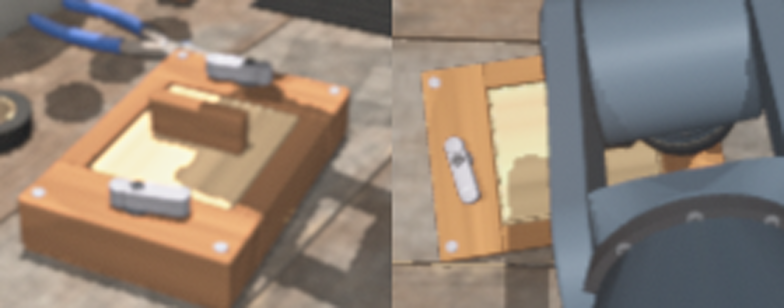

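Both buttons lie across the rim, clear of the panel: left at (148,196) and right at (238,68). The panel is still seated, so the wooden grip is next.

```bash
python3 drive.py '0.008 -0.043 0 0.1 0.5;0.0155 -0.086 0 0.172 0.5;0.0155 -0.086 0 0.172 0.5;0.0155 -0.086 0 0.172 0.5;0.0155 -0.086 0.03 0.172 0.5;0.0155 -0.086 0.055 0.172 0.5;0.0155 -0.086 0.07 0.172 0.5;0.0155 -0.086 0.078 0.172 0.5;0.0155 -0.086 0.078 0.172 0.5;0.0155 -0.086 0.078 0.172 0.5'
python3 drive.py '0 0 0 0 0.1;0 0 0 0 0.1;0 0 0 0 0.1;0 0 0 0 0.1;0 0 0 0 0.1;0 0 0 0 0.1;0 0 0 0 0.1' 50
```

```text
t: 12.2
tcp_pos: [0.464, 0.2974, 0.0711]
tool_rot: [0.996, 0.085, 0.0, -0.0]
force: [0.1, -0.4, -0.8]
finger_gap: 0.497
gripper_force: 0.0
t: 12.9
tcp_pos: [0.4642, 0.2981, 0.0719]
tool_rot: [0.996, 0.085, 0.001, -0.0]
force: [-0.4, -0.2, 6.7]
finger_gap: 0.173
gripper_force: 50.4
```

```bash
python3 drive.py '0 0 -0.005 0 0.1;0 0 -0.01 0 0.1;0 0 -0.02 0 0.1;0 0 -0.03 0 0.1;0 0 -0.045 0 0.1;0 0 -0.06 0 0.1;0 0 -0.075 0 0.1;0 0 -0.08 0 0.1;0 0 -0.08 0 0.1;0 0 -0.08 0 0.1'
python3 - <<'E'
from station import manip, cams
import cv2
s=cams.snapshot("scene")["pixels"][190:330,190:380,::-1]
cv2.imwrite("pics/s4.png",cv2.resize(s.copy(),None,fx=4,fy=4,interpolation=cv2.INTER_CUBIC))
E
```

```text
t: 13.9
tcp_pos: [0.4631, 0.2977, 0.1506]
tool_rot: [0.996, 0.085, -0.0, 0.0]
force: [-0.3, 0.1, -3.5]
finger_gap: 0.173
gripper_force: 49.2
```

View pics/s4.png

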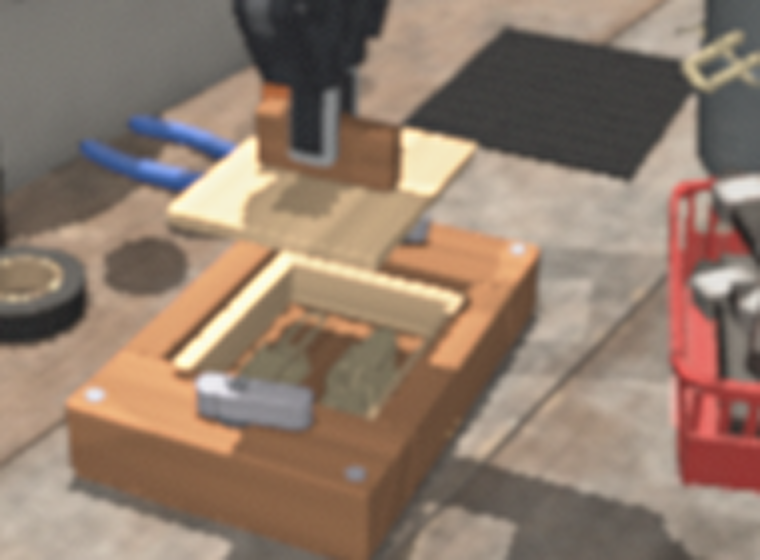

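The panel hangs level from the grip, clear of the rim, with both buttons aside. I'll check for obstacles round the mat.

Run:
```python
import numpy as np
for n in("top","scene"):
    s=np.load(n+"0.npz");d=s["range_z"];f=210/np.tan(np.radians(float(s["fov_y"]))/2)
    v,u=np.mgrid[:420,:560];c=np.stack([(u-s["cx"])/f*d,(v-s["cy"])/f*d,d],-1)[d>0]
    X=(c-s["t"])@s["R"]
    for y in np.arange(-.2,.15,.05):
        k=(X[:,1]>y)&(X[:,1]<y+.05)&(X[:,2]>.02)
        a=X[k&(X[:,0]<.53)&(X[:,0]>.35)];b=X[k&(X[:,0]>.53)]
        print(n,y.round(2),a[a[:,0].argmax()].round(3) if len(a) else "-",b[b[:,0].argmin()].round(3) if len(b) else "-")
```

```text
top -0.2 [ 0.429 -0.176  0.136] [ 0.611 -0.168  0.234]
top -0.15 [ 0.458 -0.118  0.113] [ 0.611 -0.112  0.235]
top -0.1 [ 0.431 -0.051  0.085] [ 0.611 -0.052  0.241]
top -0.05 [ 0.435 -0.044  0.083] [ 0.611 -0.012  0.234]
top -0.0 [0.402 0.    0.142] [0.611 0.05  0.247]
top 0.05 [0.387 0.055 0.11 ] [0.611 0.07  0.245]
top 0.1 [0.365 0.114 0.06 ] [0.611 0.138 0.227]
scene -0.2 [ 0.419 -0.156  0.142] [ 0.607 -0.183  0.239]
scene -0.15 [ 0.454 -0.119  0.112] [ 0.608 -0.134  0.23 ]
scene -0.1 [ 0.427 -0.085  0.143] [ 0.607 -0.087  0.235]
scene -0.05 [ 0.434 -0.043  0.079] [ 0.607 -0.013  0.232]
scene -0.0 [0.4   0.001 0.107] [0.608 0.049 0.23 ]
scene 0.05 [0.386 0.062 0.109] [0.607 0.051 0.235]
scene 0.1 [0.363 0.109 0.061] [0.608 0.114 0.242]
```

```bash
python3 drive.py '0.0005 0.015 0 0 0.1;0.001 0.04 0 0 0.1;0.001 0.07 0 0 0.1;0.002 0.1 0 0 0.1;0.002 0.135 0 0 0.1;0.002 0.17 0 0.01 0.1;0.003 0.205 0 0.02 0.1;0.003 0.24 0 0.03 0.1;0.004 0.275 0 0.04 0.1;0.004 0.31 0 0.06 0.1;0.0046 0.34 0 0.07 0.1;0.0046 0.36 0 0.08 0.1;0.0046 0.3687 0 0.08 0.1;0.0046 0.3687 0 0.08 0.1;0.0046 0.3687 0 0.08 0.1;0.0046 0.3687 0 0.08 0.1'
python3 drive.py '0 0 0.02 0 0.1;0 0 0.045 0 0.1;0 0 0.07 0 0.1;0 0 0.085 0 0.1;0 0 0.093 0 0.1;0 0 0.097 0 0.1;0 0 0.099 0 0.1;0 0 0.099 0 0.1;0 0 0.099 0 0.1'
```

```text
t: 15.55
tcp_pos: [0.53, -0.0635, 0.1506]
tool_rot: [0.999, 0.046, -0.001, -0.0]
force: [-0.3, -0.3, -3.4]
finger_gap: 0.173
gripper_force: 49.3
t: 16.45
tcp_pos: [0.5312, -0.0648, 0.0525]
tool_rot: [0.999, 0.045, 0.001, 0.0]
force: [-0.0, 0.7, -3.4]
finger_gap: 0.178
gripper_force: 49.2
```

Still carrying the full weight, so I'll lower in small steps to contact.

```bash
python3 drive.py '0 0 0.002 0 0.1;0 0 0.004 0 0.1;0 0 0.005 0 0.1;0 0 0.005 0 0.1;0 0 0.005 0 0.1'; python3 drive.py '0 0 0.001 0 0.1;0 0 0.002 0 0.1;0 0 0.002 0 0.1'
```

```text
t: 16.95
tcp_pos: [0.5307, -0.0648, 0.0468]
tool_rot: [0.999, 0.045, -0.0, -0.0]
force: [-0.4, 0.0, -3.6]
finger_gap: 0.172
gripper_force: 49.2
t: 17.25
tcp_pos: [0.5308, -0.0648, 0.0459]
tool_rot: [0.999, 0.045, 0.0, 0.0]
force: [-0.7, 0.3, 5.8]
finger_gap: 0.171
gripper_force: 50.5
```

Contact: the force went from −3.6 to +5.8 N. Now release and rise.

```bash
python3 drive.py '0 0 0 0 0.2;0 0 0 0 0.25;0 0 0 0 0.4;0 0 0 0 0.4;0 0 0 0 0.4;0 0 -0.02 0 0.4;0 0 -0.05 0 0.4;0 0 -0.09 0 0.4;0 0 -0.13 0 0.4;0 0 -0.15 0 0.4;0 0 -0.15 0 0.4;0 0 -0.15 0 0.4;0 0 -0.15 0 0.4' 20
python3 - <<'E'
from station import manip, cams
import cv2
s=cams.snapshot("scene")["pixels"][170:330,170:410,::-1]
cv2.imwrite("pics/s5.png",cv2.resize(s.copy(),None,fx=3.3,fy=3.3,interpolation=cv2.INTER_CUBIC))
E
```

```text
t: 18.55
tcp_pos: [0.5297, -0.0644, 0.1935]
tool_rot: [0.999, 0.045, -0.001, -0.001]
force: [-0.4, -0.3, -0.0]
finger_gap: 0.401
gripper_force: 0.0
```

View pics/s5.png

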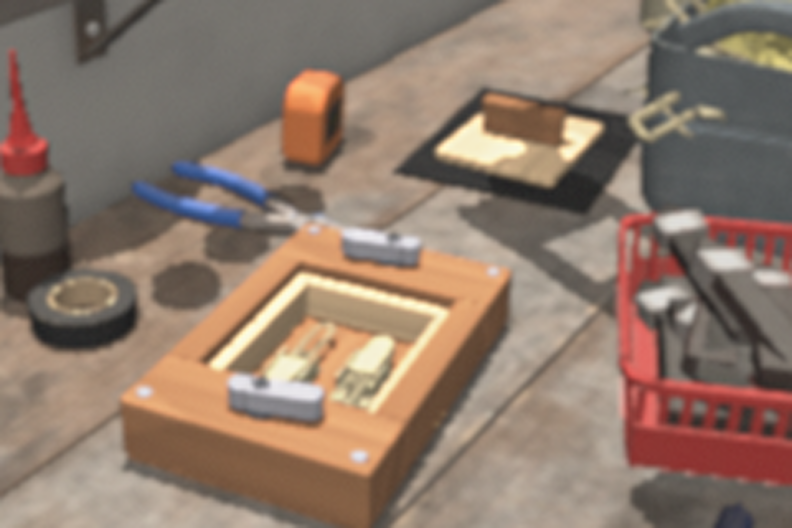

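The panel lies flat, grip up, in the middle of the mat at about (520,140). Both buttons are aside, the bystanders are where they were, and the arm is clear.

```bash
python3 -c "
from station import manip, cams
print(manip.sign_off())"
```

```text
the job is handed in; nothing more can be done
None
```

I turned both buttons aside, lifted the panel out, set it flat with its grip up in the middle of the mat, and handed the job in at about 18.6 s; sign-off returned no verdict.

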